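# Knife out of the toppled block, ready over the lemon

### The arm

A 7-joint arm with a two-finger parallel gripper is mounted at the origin on a cart in front of the work surface, level with it; the furniture and walls round the work are solid. World frame = base frame: x ahead of the robot, y to its left, z up, the work surface at z = 0. Lengths are in m, angles in rad, forces in N, time in s.
With the tool pointing down it reaches from about 0.425 to 0.825 m from the base axis. Payload 3.6 kg.
Tool frame: the origin (TCP) lies between the finger pads; the fingertips stand 22 mm ahead of it and the grasp point (between the pads) lies 3 mm ahead of it; z points along the fingers, y is the line along which they close (so a half turn about z gives the same grasp; the last joint's range is limited). The gripper opens to 85 mm and grips with 20 to 120 N. Pads are 22 mm wide; open, the fingers measure 114 mm over their backs; the gripper's body (76 mm by 85 mm) begins 54 mm behind the grasp point. The pads swing forward as they close: fully open they stand 13 mm farther back than shut.
Start: joints at [1.202, 0.615, -0.013, 1.423, 0.008, 1.103, -0.04], TCP at [0.218, -0.612, 0.253] pointing down, gripper open.
Joint ranges: [-3.12, 3.12], [-0.3, 2.06], [-1.34, 1.32], [0.26, 2.42], [-1.36, 4.5], [0.01, 1.98], [-2.84, 2.84]. Speed limits (rad/s): [2.79, 2.79, 3.14, 3.14, 3.14, 3.14, 3.14].

### API

Orientations are given as a 3x3 rotation matrix whose columns are the frame's x, y, z axes.
In Python, from plant import * gives the robot as it stands.
- The arm moves only by the shell command python3 -m creep 'ROWS'. ROWS is JSON, a list of rows, each an object of numbers: "hand": the finger opening in mm, from 0 to 85.4; "tx", "ty", "tz": the shift along the tool's x, y, z as a fraction of full scale; "ax", "ay", "az": the turn, a rotation vector about the tool's x, y, z as a fraction of full scale. In form: [{"hand": .., "tx": .., "ty": .., "tz": .., "ax": .., "ay": .., "az": ..}, ...]. A call has 1 to 10 rows; each row shifts and turns the commanded pose from where the row before left it, along the tool's axes as they then stand; what a row does not reach is not made up. Full scale, the value 1, is 0.04 m for a shift and 5 degrees for a turn. A row lasts 1/12 s, in which the tool goes at most 41.7 mm and 7.16 degrees, less where a joint would pass 70% of its speed; a pose out of reach is approached as far as the arm can. A call with a number of a shift or a turn outside -1 to 1 is refused whole. A call with a gripper value outside its range is refused whole. The fingers move at their own pace and stop on an object; the grip force is fixed at half the most. Time passes only in rows, so rows that do not move let the fingers close. It gives the time, the measured TCP pose, the force, the opening and the grip force at its end, in the units of the state.
- get_state(): the state, without advancing time (a new reading comes with each control period).
- camera(name): name is "side" or "top"; returns a dict with "image" (384x512x3 uint8, red, green, blue), "K" (3x3 intrinsics, pixels), "k1" (the pictures are not rectified: a ray, as slopes to the right and down, at radius r is drawn at 1 + k1 r^2 times it, then the intrinsics apply), "rvec" (rotation vector, rad) and "tvec" (3), from world to camera coordinates, as OpenCV has them. Camera axes: x right, y down, z forward; pixel columns grow to the right and rows downward; lengths in m; the calibration is good to about 2 mm. A picture is of the moment at which its call begins. There is no depth.
- close_job(): hands the job in; it is judged then, once.
The state is a dict: "time_s": time; "q": joint angles; "joint_velocities": joint speeds; "joint_torque": joint torques, N m; "tool_pos": TCP position; "tcp_rot": TCP orientation; "ft_force": force on the tool from outside, world axes, zero at the start; "wrist_torque": the same for the moment, N m; "gripper_width": finger opening in m; "gripper_force": force on a finger pad.
Only numpy, scipy, OpenCV 4.12 (cv2) and the standard library are available. Lean on these libraries where they do the work, as an engineer would, in place of code of your own. Each camera call takes 0.05 s, during which the arm holds its last target. There are 200 camera calls.

### The job

The slim knife block has been knocked flat: stand it up on its foot again with both knives still in it and let go of it. Then draw out the knife with the longer handle and hold it level with its cutting edge down, crossing the middle of the lemon at right angles to the lemon's length, a few centimetres above the lemon and never touching it, ready to halve it. Leave the short knife in the standing block and everything else where it is, and finish while still holding the knife there.

Things in the scene. Friction and masses are not known exactly. Their poses are not given: they have to be found in the camera images.
- block: Slim laminated wooden knife block, loose, 0.55 kg: 118 long x 66 wide x 40 thick. At the start it lies on a broad face (66x118), mouth to the right (roughly -y). Origin: centre of the face it lies on. x: along the 118 length to the mouth (up when the block stands), from -59 (foot) to +59 (mouth); y: width, +-33; z: 0 to 40, up while it lies
- block_foot (a point): Centre of the block's foot, a 66x40 black rubber face at block x = -59, z = 20: on the worktop when the block stands
- block_mouth (a point): Centre of the block's mouth face, at block x = +59, z = 20; it has two slots 5 x 26, 112 deep, at block y = +20.5 and -20.5, where the blades sit loosely (1 to 3 mm play), cutting edges to block -z. The handles jut out of it
- long_knife: Knife to be drawn, 0.08 kg, in either slot: black handle 108 long, 16 thick (y), 22 to 25 high (z), flat sides, three steel rivets; steel blade 108 long, 23 high, 2 thick. Origin: middle of the joint of blade and handle. x: to the handle's end; -x: to the tip; z: to the back of the blade; -z: to the cutting edge. It balances near its origin
- knife_grip (a point): Middle of the long knife's handle, 55 mm from its origin towards the handle's end
- knife_tip (a point): Tip of the long knife's blade, at knife x = -108, z = 5
- knife_edge (a point): Middle of the long knife's cutting edge, at knife x = -50, z = -13
- short_knife: Knife that stays in the other slot of the block: like the long one, but black handle 80 long and 14 thick, blade 75. Origin: joint of blade and handle, 59 mm along block x while it is fully in; x: to the handle's end
- lemon: Yellow lemon lying on the small board, 78 long (x), 55 wide (y), 56 high; origin at its underside, z up. It is loose and can roll
- board: Small beech board, loose, 70 (x) x 136 (y) x 16; origin at the centre of its underside. The lemon lies lengthwise on it
- garlic: Garlic bulb, about 60 across and 58 high, bystander; origin at its underside
- fish_tin: Flat oblong tin, 63x105x25, bystander; origin at its underside
- timer: Round kitchen timer, 66 across, 69 high, bystander; origin at its underside
- mug: Small white mug, 62 across and 88 over its handle, 50 high, bystander; origin at its underside
Mind the look-alikes: they are no part of the job. There is more than one size of the lemon; the one meant has the size given above.

How it is judged:
By the outcome, as a careful person would: the job done as asked, in the order asked, and still so for the second after the job is handed in, while the arm keeps its last pose, push and grip.
It also fails if it takes over 67 s, if anything falls off the work surface, if the arm or the gripper's body presses on something with over 40 N, if the wrist force passes 120 N, or if a joint passes its speed limit or range.

## Working session

There is one attempt and no reset: what is moved stays moved. The work goes in short steps, Python scripts to look and compute and a shell command to move; the robot and the scene stay as the last step left them, time stands still between calls to the robot, and variables do not carry over. Pictures are saved under pics/ and viewed, at most 10 in all, crops included, and the job is handed in when it is done.

```bash
ls; mkdir -p pics; cat > h.py <<'E'
from plant import *
import numpy as np, cv2
def cam(n):
    c=camera(n); return c
def ray(c,u,v):
    K=np.array(c["K"]);x=(u-K[0,2])/K[0,0];y=(v-K[1,2])/K[1,1]
    p=np.array([x,y]);d=p.copy()
    for _ in range(20): p=d/(1+c["k1"]*(p@p))
    R=cv2.Rodrigues(np.array(c["rvec"],float))[0];t=np.array(c["tvec"],float).ravel()
    return -R.T@t, R.T@np.array([p[0],p[1],1.])
def onz(c,u,v,z):
    o,d=ray(c,u,v); return o+d*(z-o[2])/d[2]
def tri(c1,p1,c2,p2):
    o1,d1=ray(c1,*p1);o2,d2=ray(c2,*p2)
    s=np.linalg.lstsq(np.c_[d1,-d2],o2-o1,rcond=None)[0]
    a=o1+s[0]*d1;b=o2+s[1]*d2
    return (a+b)/2,np.linalg.norm(a-b)
def proj(c,X):
    K=np.array(c["K"]);R=cv2.Rodrigues(np.array(c["rvec"],float))[0];t=np.array(c["tvec"],float).ravel()
    q=R@np.array(X)+t;p=q[:2]/q[2];p=p*(1+c["k1"]*(p@p));return K[0,0]*p[0]+K[0,2],K[1,1]*p[1]+K[1,2]
E
python3 - <<'E'
from h import *
import pickle
s=get_state();print({k:np.round(v,3).tolist() for k,v in s.items()})
d={}
for n in("top","side"):
    c=cam(n);d[n]=c;print(n,np.round(c["K"],1).tolist(),c["k1"],ray(c,256,192));cv2.imwrite(f"pics/{n}0.png",cv2.resize(c["image"][:,:,::-1],(800,600),interpolation=cv2.INTER_CUBIC))
pickle.dump(d,open("c0.pkl","wb"))
E
```

```text
pics
{'time_s': 0.0, 'q': [1.203, 0.616, -0.013, 1.425, 0.008, 1.103, -0.04], 'joint_velocities': [-0.0, -0.001, -0.001, -0.001, -0.0, -0.001, -0.0], 'joint_torque': [0.0, -46.921, 0.259, -17.103, 0.01, 0.01, 0.0], 'tool_pos': [0.218, -0.612, 0.252], 'tcp_rot': [[0.942, 0.335, -0.001], [0.335, -0.942, 0.002], [-0.0, -0.003, -1.0]], 'ft_force': [0.379, 0.299, 0.309], 'wrist_torque': [0.07, 0.034, -0.012], 'gripper_force': 0.0, 'gripper_width': 0.085}
top [[497.4, 0.0, 263.0], [0.0, 497.4, 185.7], [0.0, 0.0, 1.0]] -0.14670181245469974 (array([0.26976116, 0.05229377, 1.62732386]), array([ 0.17221091,  0.01158927, -0.98517366]))
side [[446.2, 0.0, 248.3], [0.0, 446.2, 192.7], [0.0, 0.0, 1.0]] -0.10030125658180282 (array([ 0.340369  , -0.85105328,  0.57008116]), array([ 0.22768484,  0.8481654 , -0.47861453]))
```

View pics/top0.png

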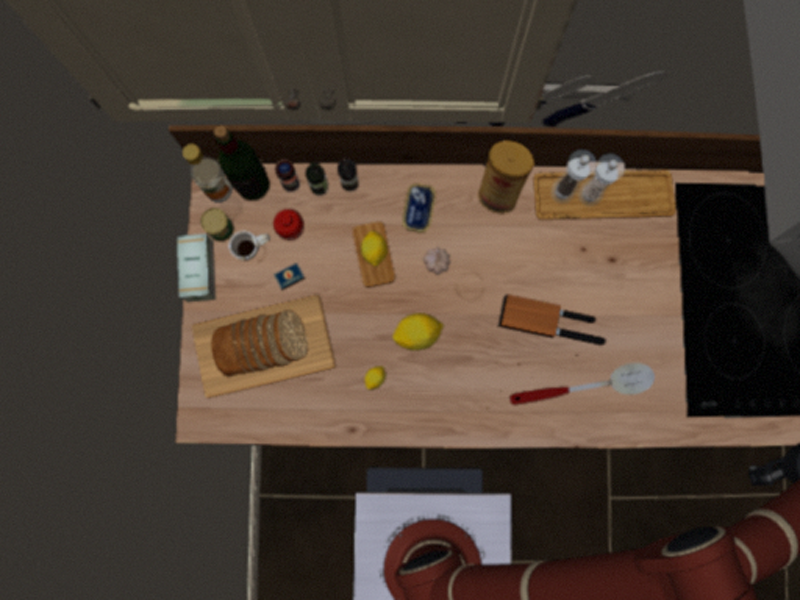

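View pics/side0.png

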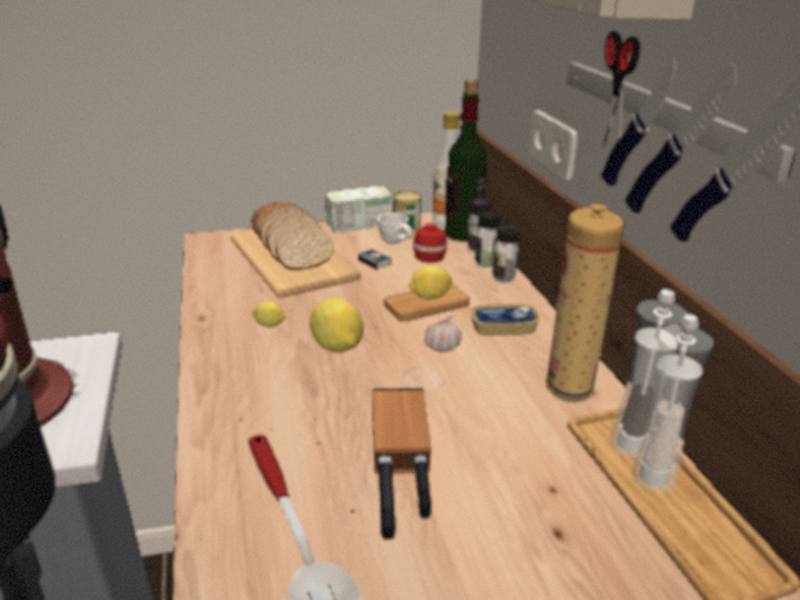

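Top view: the block lies at (530,315), mouth to the right. Its long handle is at (583,337) and the short one at (579,317). There are three lemons: on the board (373,247), a big one (417,331) and a small one (375,377). The one on the small board fits the description, and I'll confirm it by size. Side view: block (400,425), long handle (388,500), lemon on board (431,282).

```bash
cat > m0.py <<'E'
from h import *
import pickle
d=pickle.load(open("c0.pkl","rb"));t,s=d["top"],d["side"]
def blobs(c,roi,f,amin=15):
    x0,y0,x1,y1=roi;hsv=cv2.cvtColor(c["image"],cv2.COLOR_RGB2HSV).astype(int)
    m=np.zeros(hsv.shape[:2],np.uint8);m[y0:y1,x0:x1]=f(hsv)[y0:y1,x0:x1]*255
    cs=[k for k in cv2.findContours(m,cv2.RETR_EXTERNAL,cv2.CHAIN_APPROX_NONE)[0] if cv2.contourArea(k)>amin]
    return m,sorted(cs,key=cv2.contourArea,reverse=True)
yel=lambda h:(h[...,0]>20)&(h[...,0]<35)&(h[...,1]>150)
blk=lambda h:(h[...,2]<60)
org=lambda h:(h[...,0]<16)&(h[...,1]>135)&(h[...,2]>90)
if __name__=="__main__":
  for n,c,roi in(("top",t,(220,130,300,260)),("side",s,(150,160,310,235))):
    for k in blobs(c,roi,yel)[1]:
        r=cv2.minAreaRect(k);P=[onz(c,*p,.044 ) for p in cv2.boxPoints(r)]
        print(n,"yel",np.round(r[0],1),np.round(np.linalg.norm(P[0]-P[1])*1e3),np.round(np.linalg.norm(P[1]-P[2])*1e3),np.round(onz(c,*r[0],.04),3))
  for k in blobs(t,(315,180,395,230),org)[1]:
    r=cv2.boxPoints(cv2.minAreaRect(k));print("block top",np.round(r,1).tolist(),[np.round(onz(t,*p,.04),3).tolist() for p in r])
  for k in blobs(t,(315,180,395,230),blk,8)[1]:
    r=cv2.boxPoints(cv2.minAreaRect(k));print("blk top",np.round(r,1).tolist(),[np.round(onz(t,*p,.02),3).tolist() for p in r])
  for k in blobs(s,(225,240,290,350),org)[1]:
    r=cv2.approxPolyDP(k,3,True)[:,0];print("block side",r.tolist())
  for k in blobs(s,(225,240,290,350),blk,8)[1]:
    r=cv2.boxPoints(cv2.minAreaRect(k));print("blk side",np.round(r,1).tolist())
  a=cv2.resize(t["image"][180:230,310:400,::-1],(500,280),interpolation=cv2.INTER_CUBIC)
  b=cv2.resize(t["image"][130:190,220:310,::-1],(500,320),interpolation=cv2.INTER_CUBIC)
  e=cv2.resize(s["image"][240:350,230:285,::-1],(300,600),interpolation=cv2.INTER_CUBIC)
  cv2.imwrite("pics/crop1.png",np.hstack([np.vstack([a,b]),e]))
E
python3 m0.py
```

```text
top yel [266.8 211.9] 81.0 85.0 [0.483 0.035 0.04 ]
top yel [238.8 158.2] 59.0 62.0 [0.659 0.129 0.04 ]
top yel [239.4 241.3] 42.0 41.0 [0.387 0.122 0.04 ]
side yel [218.5 205.7] 76.0 143.0 [0.49  0.043 0.04 ]
side yel [275. 181.] 65.0 102.0 [0.656 0.135 0.04 ]
side yel [172.5 198.8] 45.0 52.0 [0.387 0.1   0.04 ]
block top [[320.70001220703125, 207.10000610351562], [324.79998779296875, 188.10000610351562], [358.70001220703125, 195.39999389648438], [354.6000061035156, 214.39999389648438]] [[0.5, -0.139, 0.04], [0.563, -0.153, 0.04], [0.54, -0.263, 0.04], [0.477, -0.249, 0.04]]
blk top [[357.5, 214.5], [358.3999938964844, 210.1999969482422], [386.6000061035156, 216.1999969482422], [385.70001220703125, 220.5]] [[0.48, -0.262, 0.02], [0.494, -0.265, 0.02], [0.475, -0.359, 0.02], [0.46, -0.355, 0.02]]
blk top [[359.79998779296875, 202.10000610351562], [360.5, 198.5], [380.5, 202.6999969482422], [379.70001220703125, 206.39999389648438]] [[0.521, -0.27, 0.02], [0.533, -0.273, 0.02], [0.519, -0.34, 0.02], [0.507, -0.337, 0.02]]
block side [[240, 250], [240, 289], [273, 289], [269, 250]]
blk side [[241.89999389648438, 297.0], [250.0, 296.79998779296875], [251.39999389648438, 343.0], [243.39999389648438, 343.20001220703125]]
blk side [[264.0, 296.0], [271.79998779296875, 294.79998779296875], [277.20001220703125, 329.20001220703125], [269.3999938964844, 330.3999938964844]]
```

View pics/crop1.png

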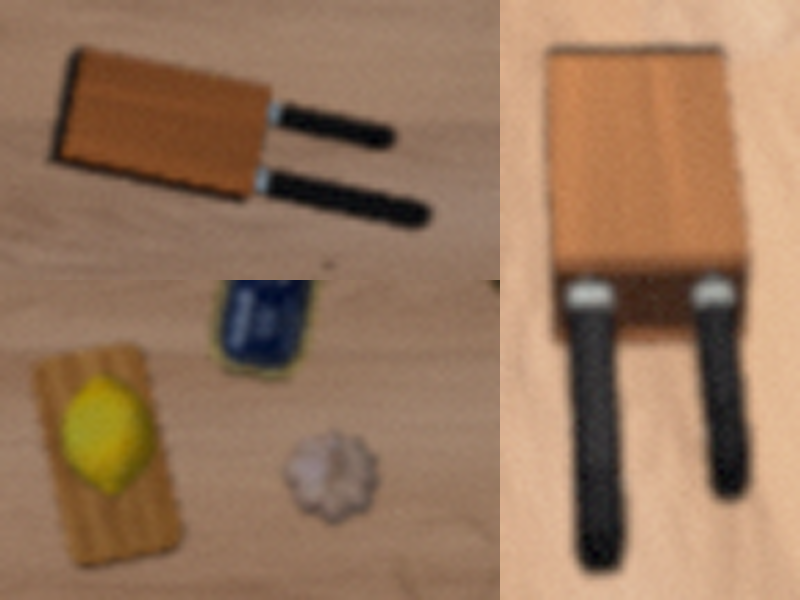

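The crop confirms it: the long handle (583,337 in top view) is the near one, black and about 96+ mm long, against 70 mm for the other. The meant lemon is on the small board, since its 59–62 mm box lies between the large one's 83 and the small one's 42. Next I move above the block and check that the tilted pose is reachable in free space.

```bash
cat >> h.py <<'E'
from scipy.spatial.transform import Rotation as Ro
def Rt(az,tilt):   # tool y horizontal at world angle az (deg); tilt = +turn about tool y from straight down
    a=np.radians(az);y=np.array([np.cos(a),np.sin(a),0]);z=np.array([0,0,-1.]);R=np.c_[np.cross(y,z),y,z]
    return R@Ro.from_euler('y',tilt,degrees=True).as_matrix()
def plan(p,R):
    s=get_state();R0=np.array(s["tcp_rot"]);p0=np.array(s["tool_pos"])
    print("t",round(s["time_s"],2),"pos",np.round(p0,4),"shift/0.04 (before turning)",np.round(R0.T@(np.array(p)-p0)/.04,3),"turn/5deg",np.round(np.degrees(Ro.from_matrix(R0.T@R).as_rotvec())/5,3),"w",s["gripper_width"],"F",np.round(s["ft_force"],1))
E
python3 -m creep '[{"tx":0.66,"ty":-0.45},{"tx":0.66,"ty":-0.45},{"tx":0.66,"ty":-0.45},{"tx":0.66,"ty":-0.45},{"tx":0.66,"ty":-0.45},{"tx":0.66,"ty":-0.45},{"tx":0.66,"ty":-0.45},{"tx":0.66,"ty":-0.45}]'
python3 -m creep '[{"tx":0.66,"ty":-0.45},{"tx":0.66,"ty":-0.45},{"tx":0.66,"ty":-0.45},{"tx":0.66,"ty":-0.45},{"tx":0.66,"ty":-0.45},{"tx":0.66,"ty":-0.45},{"tx":0.66,"ty":-0.45},{"tx":0.66,"ty":-0.45}]'
python3 -m creep '[{"az":-1},{"az":-1},{"az":-1},{"az":-1},{"az":-1},{"az":-1},{"az":-1},{"az":-1},{"az":-1},{"az":-1}]'
python3 -m creep '[{"az":-0.9},{"az":-0.9}]'
python3 -c "
from h import *
plan([.52,-.2,.25],Rt(-11.8,0));print(get_state()['q'])"
```

```text
t 0.1 pos [ 0.2177 -0.6118  0.2523] shift/0.04 (before turning) [10.573 -7.165  0.073] turn/5deg [ -0.024  -0.013 -11.723] w 0.08536585002757595 F [-0.5  0.5  0.3]
[ 1.2025377   0.6158161  -0.01263038  1.42474281  0.00808995  1.1034002
 -0.04037981]invalid input at $[0]: expected keys hand, tx, ty, tz, ax, ay, az
invalid input at $[0]: expected keys hand, tx, ty, tz, ax, ay, az
invalid input at $[0]: expected keys hand, tx, ty, tz, ax, ay, az
invalid input at $[0]: expected keys hand, tx, ty, tz, ax, ay, az
```

```bash
cat >> h.py <<'E'
def rows(p,R,n):
    s=get_state();R0=np.array(s["tcp_rot"]);dp=np.array(p)-np.array(s["tool_pos"])
    w=Ro.from_matrix(R0.T@R).as_rotvec()/n
    M=sum(R0@Ro.from_rotvec(w*k).as_matrix() for k in range(n))
    print("%d rows each: t"%n,np.round(np.linalg.solve(M,dp)/.04,3),"a",np.round(np.degrees(w)/5,3))
E
python3 -c "
from h import *
rows([.52,-.2,.25],Rt(-11.8,0),17)"
```

```text
17 rows each: t [ 0.78  -0.089  0.004] a [-0.001 -0.001 -0.69 ]
```

```bash

python3 -m creep '[{"hand":85,"tx":0.78,"ty":-0.09,"tz":0,"ax":0,"ay":0,"az":-0.69},{"hand":85,"tx":0.78,"ty":-0.09,"tz":0,"ax":0,"ay":0,"az":-0.69},{"hand":85,"tx":0.78,"ty":-0.09,"tz":0,"ax":0,"ay":0,"az":-0.69},{"hand":85,"tx":0.78,"ty":-0.09,"tz":0,"ax":0,"ay":0,"az":-0.69},{"hand":85,"tx":0.78,"ty":-0.09,"tz":0,"ax":0,"ay":0,"az":-0.69},{"hand":85,"tx":0.78,"ty":-0.09,"tz":0,"ax":0,"ay":0,"az":-0.69},{"hand":85,"tx":0.78,"ty":-0.09,"tz":0,"ax":0,"ay":0,"az":-0.69},{"hand":85,"tx":0.78,"ty":-0.09,"tz":0,"ax":0,"ay":0,"az":-0.69},{"hand":85,"tx":0.78,"ty":-0.09,"tz":0,"ax":0,"ay":0,"az":-0.69}]'
python3 -m creep '[{"hand":85,"tx":0.78,"ty":-0.09,"tz":0,"ax":0,"ay":0,"az":-0.69},{"hand":85,"tx":0.78,"ty":-0.09,"tz":0,"ax":0,"ay":0,"az":-0.69},{"hand":85,"tx":0.78,"ty":-0.09,"tz":0,"ax":0,"ay":0,"az":-0.69},{"hand":85,"tx":0.78,"ty":-0.09,"tz":0,"ax":0,"ay":0,"az":-0.69},{"hand":85,"tx":0.78,"ty":-0.09,"tz":0,"ax":0,"ay":0,"az":-0.69},{"hand":85,"tx":0.78,"ty":-0.09,"tz":0,"ax":0,"ay":0,"az":-0.69},{"hand":85,"tx":0.78,"ty":-0.09,"tz":0,"ax":0,"ay":0,"az":-0.69},{"hand":85,"tx":0.78,"ty":-0.09,"tz":0,"ax":0,"ay":0,"az":-0.69},{"hand":85,"tx":0,"ty":0,"tz":0,"ax":0,"ay":0,"az":0}]'
python3 -c "
from h import *
plan([.52,-.2,.25],Rt(-11.8,0));print(get_state()['q']);rows([.52,-.2,.22],Rt(-11.8,-60),15);rows([.52,-.2,.22],Rt(-11.8,-75),15)"
```

```text
time_s: 0.85
tool_pos: [0.4328, -0.4316, 0.2527]
tcp_rot: [[0.632, 0.775, -0.001], [0.775, -0.632, 0.001], [0.0, -0.001, -1.0]]
ft_force: [0.0, 0.7, -0.1]
gripper_width: 0.0848
gripper_force: 0.0
time_s: 1.6
tool_pos: [0.5214, -0.1909, 0.2534]
tcp_rot: [[0.19, 0.982, 0.001], [0.982, -0.19, 0.007], [0.007, -0.001, -1.0]]
ft_force: [0.3, 1.0, -0.1]
gripper_width: 0.0851
gripper_force: 0.0
t 1.6 pos [ 0.5214 -0.1909  0.2534] shift/0.04 (before turning) [-0.232  0.008  0.083] turn/5deg [-0.008 -0.077  0.17 ] w 0.08510702729195041 F [ 0.3  1.  -0.1]
[ 0.53330714  0.48518772 -0.33178076  1.69473287  0.17440951  0.99243434
 -0.04983177]
15 rows each: t [0.013 0.001 0.059] a [ 0.005 -0.805  0.011]
15 rows each: t [0.021 0.001 0.059] a [ 0.007 -1.005  0.01 ]
```

Test reach: tilt −60° and beyond, at about the height of the standing grasp.

```bash

python3 -m creep '[{"hand":85,"tx":0,"ty":0,"tz":0,"ax":0,"ay":-1,"az":0},{"hand":85,"tx":0,"ty":0,"tz":0,"ax":0,"ay":-1,"az":0},{"hand":85,"tx":0,"ty":0,"tz":0,"ax":0,"ay":-1,"az":0},{"hand":85,"tx":0,"ty":0,"tz":0,"ax":0,"ay":-1,"az":0},{"hand":85,"tx":0,"ty":0,"tz":0,"ax":0,"ay":-1,"az":0},{"hand":85,"tx":0,"ty":0,"tz":0,"ax":0,"ay":-1,"az":0},{"hand":85,"tx":0,"ty":0,"tz":0,"ax":0,"ay":-1,"az":0},{"hand":85,"tx":0,"ty":0,"tz":0,"ax":0,"ay":-1,"az":0},{"hand":85,"tx":0,"ty":0,"tz":0,"ax":0,"ay":-1,"az":0},{"hand":85,"tx":0,"ty":0,"tz":0,"ax":0,"ay":-1,"az":0}]'
python3 -m creep '[{"hand":85,"tx":0,"ty":0,"tz":0,"ax":0,"ay":-1,"az":0},{"hand":85,"tx":0,"ty":0,"tz":0,"ax":0,"ay":-1,"az":0},{"hand":85,"tx":0.55,"ty":0,"tz":0.3,"ax":0,"ay":0,"az":0},{"hand":85,"tx":0.55,"ty":0,"tz":0.3,"ax":0,"ay":0,"az":0},{"hand":85,"tx":0.55,"ty":0,"tz":0.3,"ax":0,"ay":0,"az":0},{"hand":85,"tx":0.55,"ty":0,"tz":0.3,"ax":0,"ay":0,"az":0},{"hand":85,"tx":0,"ty":0,"tz":0,"ax":0,"ay":0,"az":0}]'
python3 -c "
from h import *
plan([.52,-.2,.25],Rt(-11.8,-60));print(get_state()['q'])"
```

```text
time_s: 2.43
tool_pos: [0.5202, -0.1998, 0.2534]
tcp_rot: [[0.131, 0.979, -0.156], [0.627, -0.203, -0.753], [-0.768, 0.001, -0.64]]
ft_force: [0.1, -0.3, -1.1]
gripper_width: 0.0854
gripper_force: 0.0
time_s: 3.02
tool_pos: [0.5187, -0.1969, 0.1484]
tcp_rot: [[0.094, 0.979, -0.18], [0.492, -0.203, -0.847], [-0.866, -0.009, -0.5]]
ft_force: [-0.7, 0.4, -0.3]
gripper_width: 0.0849
gripper_force: 0.0
t 3.02 pos [ 0.5187 -0.1969  0.1484] shift/0.04 (before turning) [-2.235  0.026 -1.212] turn/5deg [-0.036 -0.006  0.095] w 0.08485145554431488 F [-0.7  0.4 -0.3]
[-0.16412018  0.83675614  0.07987678  1.85523458  1.02131421  1.18684922
 -1.07764104]
```

```bash
python3 - <<'E'
from m0 import *
for a,b,n in [((320.7,207.1),(240,250),'foot near'),((324.8,188.1),(269,250),'foot far'),((358.7,195.4),(273,289.5),'mouth far'),((354.6,214.4),(240,289.5),'mouth near'),((386.1,218.3),(247.4,343),'long end'),((380,204.5),(273.3,329.8),'short end')]:
    P,e=tri(t,a,s,b);print(n,np.round(P,4),"gap",round(e,4))
# lemon: axis and centre from mask
for n,c,roi in(("top",t,(225,140,252,175)),("side",s,(255,165,300,195))):
    m,k=blobs(c,roi,yel);k=k[0];mm=cv2.moments(k);e=cv2.fitEllipse(k);print(n,mm['m10']/mm['m00'],mm['m01']/mm['m00'],e)
    if n=="top":
        pa=(mm['m10']/mm['m00'],mm['m01']/mm['m00']);(cx,cy),(w,h),an=e
        d=np.array([-np.sin(np.radians(an)),np.cos(np.radians(an))])*h/2
        A=onz(c,cx+d[0],cy+d[1],.044);B=onz(c,cx-d[0],cy-d[1],.044);print(A,B,np.linalg.norm(A-B),np.degrees(np.arctan2(*(B-A)[1::-1])))
    else: pb=(mm['m10']/mm['m00'],mm['m01']/mm['m00'])
print("lemon",tri(t,pa,s,pb))
hs=lambda h:(h[...,0]>8)&(h[...,0]<24)&(h[...,1]>125)
m,k=blobs(t,(222,138,256,186),lambda h:(h[...,1]>128));r=cv2.minAreaRect(k[0]);P=[onz(t,*p,.016) for p in cv2.boxPoints(r)];print("board",r,np.round(P,3).tolist())
E
```

```text
foot near [ 0.5004 -0.1387  0.0391] gap 0.0003
foot far [ 0.56   -0.1522  0.0395] gap 0.0054
mouth far [ 0.5368 -0.2637  0.0351] gap 0.0074
mouth near [ 0.4767 -0.2495  0.0343] gap 0.0025
long end [ 0.4658 -0.3578  0.0152] gap 0.0051
short end [ 0.5133 -0.339   0.0144] gap 0.0019
top 238.74221338634857 158.55732273028494 ((238.7542266845703, 158.57098388671875), (15.679536819458008, 20.716073989868164), 173.3527069091797)
[0.69174644 0.13353118 0.044     ] [0.62250977 0.12425956 0.044     ] 0.0698547025095597 -172.37278641222568
side 275.2223895582329 180.83383534136544 ((275.2095947265625, 180.83322143554688), (17.928787231445312, 23.872709274291992), 82.7495346069336)
lemon (array([0.65574262, 0.12914486, 0.04384881]), np.float64(0.002597454630604342))
board ((238.8107452392578, 162.41847229003906), (40.048370361328125, 20.733304977416992), 78.31063079833984) [[0.71, 0.179, 0.016], [0.726, 0.111, 0.016], [0.592, 0.082, 0.016], [0.577, 0.148, 0.016]]
```

```bash
python3 -c "
from h import *
R=Rt(-11.8,30);g=np.array([.5165,-.2178,.028]);print(g-.11*R[:,2])
rows(g-.11*R[:,2],R,18)"
```

```text
[ 0.50525272 -0.27163771  0.12326279]
18 rows each: t [-0.1    0.003  0.072] a [-0.006  1.     0.003]
```

```bash

python3 -m creep '[{"hand":85,"tx":-0.1,"ty":0,"tz":0.07,"ax":0,"ay":1,"az":0},{"hand":85,"tx":-0.1,"ty":0,"tz":0.07,"ax":0,"ay":1,"az":0},{"hand":85,"tx":-0.1,"ty":0,"tz":0.07,"ax":0,"ay":1,"az":0},{"hand":85,"tx":-0.1,"ty":0,"tz":0.07,"ax":0,"ay":1,"az":0},{"hand":85,"tx":-0.1,"ty":0,"tz":0.07,"ax":0,"ay":1,"az":0},{"hand":85,"tx":-0.1,"ty":0,"tz":0.07,"ax":0,"ay":1,"az":0},{"hand":85,"tx":-0.1,"ty":0,"tz":0.07,"ax":0,"ay":1,"az":0},{"hand":85,"tx":-0.1,"ty":0,"tz":0.07,"ax":0,"ay":1,"az":0},{"hand":85,"tx":-0.1,"ty":0,"tz":0.07,"ax":0,"ay":1,"az":0}]'
python3 -m creep '[{"hand":85,"tx":-0.1,"ty":0,"tz":0.07,"ax":0,"ay":1,"az":0},{"hand":85,"tx":-0.1,"ty":0,"tz":0.07,"ax":0,"ay":1,"az":0},{"hand":85,"tx":-0.1,"ty":0,"tz":0.07,"ax":0,"ay":1,"az":0},{"hand":85,"tx":-0.1,"ty":0,"tz":0.07,"ax":0,"ay":1,"az":0},{"hand":85,"tx":-0.1,"ty":0,"tz":0.07,"ax":0,"ay":1,"az":0},{"hand":85,"tx":-0.1,"ty":0,"tz":0.07,"ax":0,"ay":1,"az":0},{"hand":85,"tx":-0.1,"ty":0,"tz":0.07,"ax":0,"ay":1,"az":0},{"hand":85,"tx":-0.1,"ty":0,"tz":0.07,"ax":0,"ay":1,"az":0},{"hand":85,"tx":-0.1,"ty":0,"tz":0.07,"ax":0,"ay":1,"az":0},{"hand":85,"tx":0,"ty":0,"tz":0,"ax":0,"ay":0,"az":0}]'
python3 -c "
from h import *
R=Rt(-11.8,30);g=np.array([.5165,-.2178,.028])
plan(g-.003*R[:,2],R)"
```

```text
time_s: 3.77
tool_pos: [0.5119, -0.2403, 0.1591]
tcp_rot: [[0.197, 0.979, -0.049], [0.946, -0.203, -0.252], [-0.256, 0.003, -0.967]]
ft_force: [-0.1, -1.2, -0.1]
gripper_width: 0.0853
gripper_force: 0.0
time_s: 4.6
tool_pos: [0.5016, -0.2783, 0.1258]
tcp_rot: [[0.187, 0.977, 0.102], [0.846, -0.213, 0.489], [0.499, -0.005, -0.866]]
ft_force: [-0.7, -2.0, -1.7]
gripper_width: 0.0849
gripper_force: 0.0
t 4.6 pos [ 0.5016 -0.2783  0.1258] shift/0.04 (before turning) [0.128 0.054 2.821] turn/5deg [ 0.001  0.01  -0.116] w 0.08493090348134627 F [-0.7 -2.  -1.7]
```

```bash

python3 -m creep '[{"hand":85,"tx":0.02,"ty":0.01,"tz":0.47,"ax":0,"ay":0,"az":-0.02},{"hand":85,"tx":0.02,"ty":0.01,"tz":0.47,"ax":0,"ay":0,"az":-0.02},{"hand":85,"tx":0.02,"ty":0.01,"tz":0.47,"ax":0,"ay":0,"az":-0.02},{"hand":85,"tx":0.02,"ty":0.01,"tz":0.47,"ax":0,"ay":0,"az":-0.02},{"hand":85,"tx":0.02,"ty":0.01,"tz":0.47,"ax":0,"ay":0,"az":-0.02},{"hand":85,"tx":0.02,"ty":0.01,"tz":0.35,"ax":0,"ay":0,"az":-0.02},{"hand":85,"tx":0,"ty":0,"tz":0,"ax":0,"ay":0,"az":0}]'
python3 -c "
from h import *
R=Rt(-11.8,30);g=np.array([.5165,-.2178,.028])
plan(g-.003*R[:,2],R)
c=cam('side');d=cam('top')
cv2.imwrite('pics/g1.png',np.hstack([cv2.resize(c['image'][200:350,180:330,::-1],(400,400)),cv2.resize(d['image'][160:240,300:380,::-1],(400,400))]))"
```

```text
time_s: 5.18
tool_pos: [0.5182, -0.2119, 0.0377]
tcp_rot: [[0.163, 0.982, 0.096], [0.851, -0.189, 0.491], [0.5, 0.002, -0.866]]
ft_force: [-1.0, -0.4, 0.6]
gripper_width: 0.085
gripper_force: 0.0
t 5.18 pos [ 0.5182 -0.2119  0.0377] shift/0.04 (before turning) [-0.253 -0.016  0.059] turn/5deg [-0.069 -0.001  0.169] w 0.08500028386034762 F [-1.  -0.4  0.6]
```

View pics/g1.png

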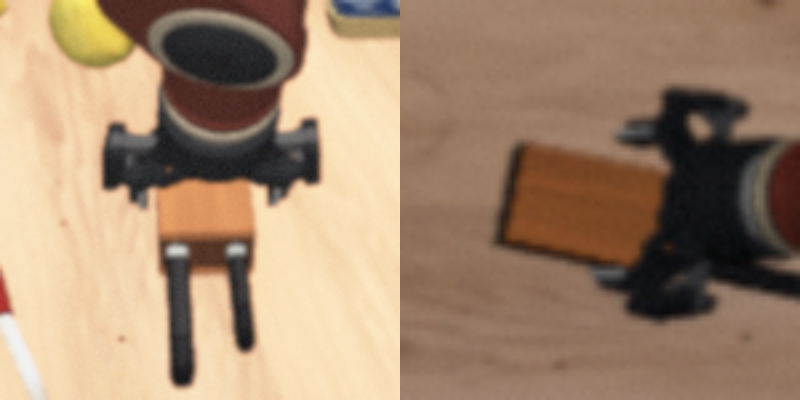

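Side crop: the fingers straddle the block at (140–270,190) with the handles clear below them. Top crop: the pads are at (620,130) and (610,275), either side of the block. Closing.

```bash

python3 -m creep '[{"hand":85,"tx":-0.1,"ty":0,"tz":0.12,"ax":-0.05,"ay":0,"az":0.17},{"hand":50,"tx":0,"ty":0,"tz":0,"ax":0,"ay":0,"az":0},{"hand":50,"tx":0,"ty":0,"tz":0,"ax":0,"ay":0,"az":0},{"hand":50,"tx":0,"ty":0,"tz":0,"ax":0,"ay":0,"az":0},{"hand":50,"tx":0,"ty":0,"tz":0,"ax":0,"ay":0,"az":0},{"hand":50,"tx":0,"ty":0,"tz":0,"ax":0,"ay":0,"az":0},{"hand":50,"tx":0,"ty":0,"tz":0,"ax":0,"ay":0,"az":0},{"hand":50,"tx":0,"ty":0,"tz":0,"ax":0,"ay":0,"az":0},{"hand":50,"tx":0,"ty":0,"tz":0,"ax":0,"ay":0,"az":0}]'
python3 -c "
from h import *
p=np.array(get_state()['tool_pos']);R=Rt(-11.8,30)
plan(p,R)
rows(p+[0,0,.12],Rt(-11.8,30),6)
rows(p+[0,0,.12],Rt(-11.8,-60),20)"
```

```text
time_s: 6.03
tool_pos: [0.5174, -0.2173, 0.0324]
tcp_rot: [[0.182, 0.978, 0.103], [0.847, -0.209, 0.488], [0.499, -0.001, -0.867]]
ft_force: [-5.8, -3.0, 5.9]
gripper_width: 0.0652
gripper_force: 68.7
t 6.03 pos [ 0.5174 -0.2173  0.0324] shift/0.04 (before turning) [0. 0. 0.] turn/5deg [ 0.015  0.012 -0.056] w 0.06523913722416004 F [-5.8 -3.   5.9]
6 rows each: t [ 0.25  -0.    -0.433] a [ 0.003  0.002 -0.009]
20 rows each: t [-0.037  0.    -0.162] a [-0.002 -0.899 -0.003]
```

```bash

python3 -m creep '[{"hand":50,"tx":0.1,"ty":0,"tz":-0.18,"ax":0,"ay":0,"az":0},{"hand":50,"tx":0.21,"ty":0,"tz":-0.36,"ax":0,"ay":0,"az":0},{"hand":50,"tx":0.21,"ty":0,"tz":-0.36,"ax":0,"ay":0,"az":0},{"hand":50,"tx":0.21,"ty":0,"tz":-0.36,"ax":0,"ay":0,"az":0},{"hand":50,"tx":0.21,"ty":0,"tz":-0.36,"ax":0,"ay":0,"az":0},{"hand":50,"tx":0.21,"ty":0,"tz":-0.36,"ax":0,"ay":0,"az":0},{"hand":50,"tx":0.1,"ty":0,"tz":-0.18,"ax":0,"ay":0,"az":0},{"hand":50,"tx":0,"ty":0,"tz":0,"ax":0,"ay":-0.4,"az":0},{"hand":50,"tx":0,"ty":0,"tz":0,"ax":0,"ay":-0.6,"az":0},{"hand":50,"tx":0,"ty":0,"tz":0,"ax":0,"ay":-0.8,"az":0}]'
python3 -m creep '[{"hand":50,"tx":0,"ty":0,"tz":0,"ax":0,"ay":-0.9,"az":0},{"hand":50,"tx":0,"ty":0,"tz":0,"ax":0,"ay":-0.9,"az":0},{"hand":50,"tx":0,"ty":0,"tz":0,"ax":0,"ay":-0.9,"az":0},{"hand":50,"tx":0,"ty":0,"tz":0,"ax":0,"ay":-0.9,"az":0},{"hand":50,"tx":0,"ty":0,"tz":0,"ax":0,"ay":-0.9,"az":0},{"hand":50,"tx":0,"ty":0,"tz":0,"ax":0,"ay":-0.9,"az":0},{"hand":50,"tx":0,"ty":0,"tz":0,"ax":0,"ay":-0.9,"az":0},{"hand":50,"tx":0,"ty":0,"tz":0,"ax":0,"ay":-0.9,"az":0},{"hand":50,"tx":0,"ty":0,"tz":0,"ax":0,"ay":-0.9,"az":0},{"hand":50,"tx":0,"ty":0,"tz":0,"ax":0,"ay":-0.9,"az":0}]'
python3 -m creep '[{"hand":50,"tx":0,"ty":0,"tz":0,"ax":0,"ay":-0.9,"az":0},{"hand":50,"tx":0,"ty":0,"tz":0,"ax":0,"ay":-0.9,"az":0},{"hand":50,"tx":0,"ty":0,"tz":0,"ax":0,"ay":-0.9,"az":0},{"hand":50,"tx":0,"ty":0,"tz":0,"ax":0,"ay":-0.9,"az":0},{"hand":50,"tx":0,"ty":0,"tz":0,"ax":0,"ay":-0.9,"az":0},{"hand":50,"tx":0,"ty":0,"tz":0,"ax":0,"ay":-0.9,"az":0},{"hand":50,"tx":0,"ty":0,"tz":0,"ax":0,"ay":-0.7,"az":0},{"hand":50,"tx":0,"ty":0,"tz":0,"ax":0,"ay":-0.5,"az":0},{"hand":50,"tx":0,"ty":0,"tz":0,"ax":0,"ay":0,"az":0},{"hand":50,"tx":0,"ty":0,"tz":0,"ax":0,"ay":0,"az":0}]'
python3 -c "
from h import *
p=np.array(get_state()['tool_pos']);R=Rt(-11.8,-60)
plan(p,R)
c=cam('side');d=cam('top')
cv2.imwrite('pics/s1.png',np.hstack([cv2.resize(c['image'][130:330,170:330,::-1],(400,500)),cv2.resize(d['image'][130:230,300:380,::-1],(400,500))]))"
```

```text
time_s: 6.87
tool_pos: [0.5176, -0.2178, 0.1301]
tcp_rot: [[0.199, 0.977, 0.075], [0.914, -0.212, 0.347], [0.355, -0.0, -0.935]]
ft_force: [0.9, -0.0, -6.6]
gripper_width: 0.0654
gripper_force: 68.5
time_s: 7.7
tool_pos: [0.5191, -0.2136, 0.131]
tcp_rot: [[0.191, 0.978, -0.083], [0.893, -0.208, -0.398], [-0.407, 0.002, -0.913]]
ft_force: [-0.2, 1.0, -6.4]
gripper_width: 0.0648
gripper_force: 68.3
time_s: 8.53
tool_pos: [0.5192, -0.2145, 0.1303]
tcp_rot: [[0.114, 0.978, -0.173], [0.536, -0.207, -0.818], [-0.837, 0.0, -0.548]]
ft_force: [-0.1, 0.1, -5.3]
gripper_width: 0.065
gripper_force: 68.6
t 8.53 pos [ 0.5192 -0.2145  0.1303] shift/0.04 (before turning) [0. 0. 0.] turn/5deg [-0.028 -0.643 -0.022] w 0.06496377901305529 F [-0.1  0.1 -5.3]
```

View pics/s1.png

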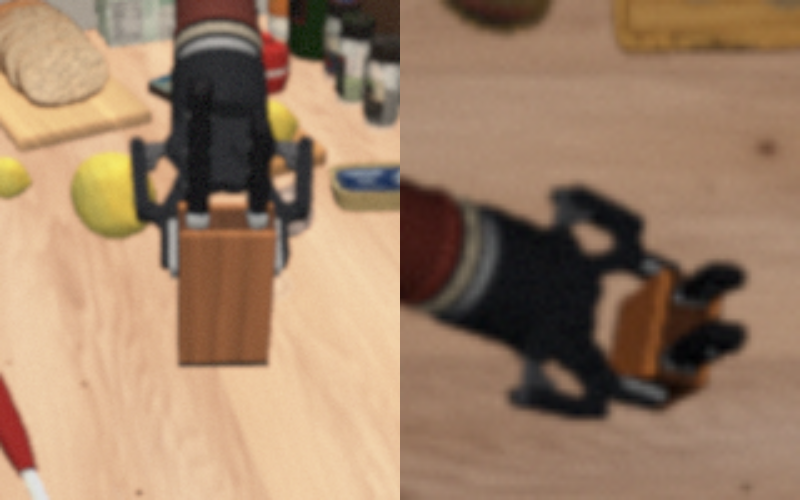

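The block is nearly upright in the grip, with both handles still in its mouth (side 200–260,215). I finish the turn and lower it.

```bash

python3 -m creep '[{"hand":50,"tx":0,"ty":0,"tz":0,"ax":0,"ay":-0.64,"az":0},{"hand":50,"tx":0.2,"ty":0,"tz":0.116,"ax":0,"ay":0,"az":0},{"hand":50,"tx":0.2,"ty":0,"tz":0.116,"ax":0,"ay":0,"az":0},{"hand":50,"tx":0.2,"ty":0,"tz":0.116,"ax":0,"ay":0,"az":0},{"hand":50,"tx":0.2,"ty":0,"tz":0.116,"ax":0,"ay":0,"az":0},{"hand":50,"tx":0.1,"ty":0,"tz":0.058,"ax":0,"ay":0,"az":0},{"hand":50,"tx":0,"ty":0,"tz":0,"ax":0,"ay":0,"az":0},{"hand":50,"tx":0,"ty":0,"tz":0,"ax":0,"ay":0,"az":0}]'
python3 - <<'E'
from m0 import *
p=np.array(get_state()['tool_pos']);plan(p,Rt(-11.8,-60))
c=cam('side')
for k in blobs(c,(225,190,300,320),org)[1][:2]:
    print("block side",cv2.approxPolyDP(k,2,True)[:,0].tolist())
X=np.array([-.205,-.979,0]);Y=np.array([.979,-.205,0])
o=p+0
for h in (0,.118):
  for y in(-.033,.033):
    print(h,y,[round(float(v),1) for v in proj(c,[*(p+Y*y+X*.025)[:2],h])])
E
```

```text
time_s: 9.3
tool_pos: [0.5188, -0.2166, 0.09]
tcp_rot: [[0.105, 0.978, -0.182], [0.485, -0.21, -0.849], [-0.868, 0.001, -0.497]]
ft_force: [0.3, -0.6, -5.0]
gripper_width: 0.0652
gripper_force: 68.8
t 9.3 pos [ 0.5188 -0.2166  0.09  ] shift/0.04 (before turning) [0. 0. 0.] turn/5deg [-0.049  0.044 -0.041] w 0.06518703064020129 F [ 0.3 -0.6 -5. ]
block side [[254, 232], [256, 239], [249, 242], [243, 239], [242, 291], [274, 292], [277, 240], [270, 242], [263, 237], [260, 239], [258, 237], [265, 235], [265, 232]]
block side [[298, 190], [285, 193], [280, 191], [276, 196], [279, 199], [298, 194]]
0 -0.033 [241.3, 297.8]
0 0.033 [276.6, 297.2]
0.118 -0.033 [241.3, 246.2]
0.118 0.033 [279.3, 245.8]
```

```bash

python3 -m creep '[{"hand":50,"tx":0.11,"ty":0,"tz":0.062,"ax":0,"ay":0,"az":0},{"hand":50,"tx":0.08,"ty":0,"tz":0.045,"ax":0,"ay":0,"az":0},{"hand":50,"tx":0,"ty":0,"tz":0,"ax":0,"ay":0,"az":0}]'
python3 -m creep '[{"hand":50,"tx":0.04,"ty":0,"tz":0.025,"ax":0,"ay":0,"az":0},{"hand":50,"tx":0,"ty":0,"tz":0,"ax":0,"ay":0,"az":0}]'
python3 -m creep '[{"hand":50,"tx":0.04,"ty":0,"tz":0.025,"ax":0,"ay":0,"az":0},{"hand":50,"tx":0,"ty":0,"tz":0,"ax":0,"ay":0,"az":0}]'
python3 -c "
from h import *
print(get_state()['wrist_torque'])"
```

```text
time_s: 9.6
tool_pos: [0.5189, -0.216, 0.0808]
tcp_rot: [[0.105, 0.978, -0.181], [0.487, -0.209, -0.848], [-0.867, 0.001, -0.498]]
ft_force: [0.5, 0.1, -5.6]
gripper_width: 0.0653
gripper_force: 68.7
time_s: 9.77
tool_pos: [0.5189, -0.2163, 0.0794]
tcp_rot: [[0.105, 0.978, -0.181], [0.486, -0.21, -0.849], [-0.868, 0.001, -0.497]]
ft_force: [0.2, -0.0, -5.9]
gripper_width: 0.0649
gripper_force: 68.7
time_s: 9.93
tool_pos: [0.519, -0.2167, 0.0786]
tcp_rot: [[0.106, 0.978, -0.181], [0.484, -0.21, -0.85], [-0.869, 0.002, -0.495]]
ft_force: [-0.4, 1.9, -2.7]
gripper_width: 0.0648
gripper_force: 69.0
[ 1.4692043  -0.36853086 -0.11167436]
```

```bash

python3 -m creep '[{"hand":50,"tx":0.04,"ty":0,"tz":0.02,"ax":0,"ay":0,"az":0},{"hand":50,"tx":0,"ty":0,"tz":0,"ax":0,"ay":0,"az":0}]'
python3 -m creep '[{"hand":72,"tx":0,"ty":0,"tz":0,"ax":0,"ay":0,"az":0},{"hand":80,"tx":0,"ty":0,"tz":0,"ax":0,"ay":0,"az":0},{"hand":85,"tx":0,"ty":0,"tz":0,"ax":0,"ay":0,"az":0},{"hand":85,"tx":0,"ty":0,"tz":0,"ax":0,"ay":0,"az":0},{"hand":85,"tx":0,"ty":0,"tz":0,"ax":0,"ay":0,"az":0},{"hand":85,"tx":0,"ty":0,"tz":0,"ax":0,"ay":0,"az":0}]'
python3 -m creep '[{"hand":85,"tx":0,"ty":0,"tz":-0.3,"ax":0,"ay":0,"az":0},{"hand":85,"tx":0,"ty":0,"tz":-0.6,"ax":0,"ay":0,"az":0},{"hand":85,"tx":0,"ty":0,"tz":-0.7,"ax":0,"ay":0,"az":0},{"hand":85,"tx":0,"ty":0,"tz":-0.7,"ax":0,"ay":0,"az":0},{"hand":85,"tx":-0.4,"ty":0,"tz":-0.6,"ax":0,"ay":0,"az":0},{"hand":85,"tx":-0.7,"ty":0,"tz":-0.4,"ax":0,"ay":0,"az":0},{"hand":60,"tx":-0.8,"ty":0,"tz":-0.2,"ax":0,"ay":0,"az":0},{"hand":28,"tx":-0.7,"ty":0,"tz":0,"ax":0,"ay":0,"az":0},{"hand":28,"tx":0,"ty":0,"tz":0,"ax":0,"ay":0,"az":0},{"hand":28,"tx":0,"ty":0,"tz":0,"ax":0,"ay":0,"az":0}]'
python3 - <<'E'
from h import *
plan([.52,-.217,.2],Rt(-11.8,-60))
import pickle
d={}
for n in("top","side"): d[n]=cam(n)
pickle.dump(d,open("c1.pkl","wb"))
c=d['side'];e=d['top']
cv2.imwrite('pics/r1.png',np.hstack([cv2.resize(c['image'][170:320,190:310,::-1],(400,500)),cv2.resize(e['image'][140:240,300:380,::-1],(400,500))]))
E
```

```text
time_s: 10.1
tool_pos: [0.5189, -0.2167, 0.0785]
tcp_rot: [[0.106, 0.978, -0.182], [0.481, -0.211, -0.851], [-0.87, 0.003, -0.493]]
ft_force: [-1.7, 4.2, 5.5]
gripper_width: 0.065
gripper_force: 69.7
time_s: 10.6
tool_pos: [0.5188, -0.2167, 0.076]
tcp_rot: [[0.105, 0.978, -0.182], [0.485, -0.21, -0.849], [-0.868, 0.001, -0.497]]
ft_force: [0.1, -0.5, 0.2]
gripper_width: 0.0849
gripper_force: 0.0
time_s: 11.43
tool_pos: [0.5333, -0.1483, 0.2375]
tcp_rot: [[0.109, 0.977, -0.181], [0.486, -0.211, -0.848], [-0.867, 0.005, -0.498]]
ft_force: [-0.3, 0.6, -1.0]
gripper_width: 0.0383
gripper_force: 0.0
t 11.43 pos [ 0.5333 -0.1483  0.2375] shift/0.04 (before turning) [-0.059  0.033  1.984] turn/5deg [-0.039  0.021 -0.088] w 0.038268591495600496 F [-0.3  0.6 -1. ]
```

View pics/r1.png

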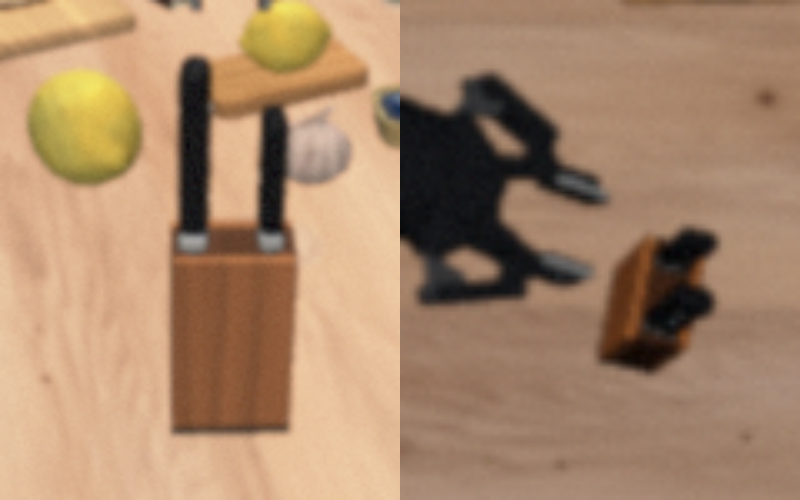

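The block stands on its foot with both knives in. Long handle: side (195,60–235), top (665–705,295–325). Now I measure it from the two views.

```bash
python3 - <<'E'
from h import *
import pickle
d=pickle.load(open("c1.pkl","rb"));t,s=d["top"],d["side"]
for X in([.4962,-.2246,.222],[.4962,-.2246,.122],[.5163,-.2288,0]): print(X,np.round(proj(t,X),1),np.round(proj(s,X),1))
hs=lambda c:cv2.cvtColor(c["image"],cv2.COLOR_RGB2HSV)[...,2]
def ax(c,x0,y0,x1,y1):
    m=(hs(c)[y0:y1,x0:x1]<60);ys,xs=np.nonzero(m);P=np.c_[xs+x0,ys+y0].astype(float);mu=P.mean(0);v=np.linalg.svd(P-mu)[2][0];q=(P-mu)@v
    return mu,v,mu+v*q.min(),mu+v*q.max(),len(P)
S=ax(s,240,186,254,241);print(S)
m=(hs(t)[180:216,345:370]<60)
n,l,st,ce=cv2.connectedComponentsWithStats(m.astype(np.uint8));print(st,ce+[345,180])
for a in((361,199),): 
  for b in(S[2],S[3]): print(tri(t,a,s,b))
for r in hs(t)[190:214,348:366]: print(*["%3d"%v for v in r])
E
```

```text
[0.4962, -0.2246, 0.222] [357.9 199.7] [248.8 189.9]
[0.4962, -0.2246, 0.122] [351.7 204.8] [248.3 240.1]
[0.5163, -0.2288, 0] [346.2 204.2] [258.7 293. ]
(array([247.94301994, 213.52706553]), array([-0.00669046,  0.99997762]), array([248.11380645, 188.00076143]), array([247.77251117, 239.01185918]), 351)
[[  0   0  25  36 663]
 [  0   6  18  28 237]] [[358.19607843 196.70437406]
 [353.65400844 199.7257384 ]]
(array([ 0.49514858, -0.23175191,  0.22982026]), np.float64(0.0037395016818061616))
(array([ 0.50028929, -0.2482447 ,  0.14240757]), np.float64(0.021758850314997982))
128 128  93  49  22   2  12  10  12  18   9  10  25  53 106 152 172 176
131 134  84  45  18   7   9   6   8  14  16  41  75 105 151 171 172 176
129 129  83  52  31  17  19  21  17  20  37  83 130 157 174 176 176 173
128 128  84  52  45  48  46  43  26  30  64 117 144 169 174 176 177 178
125 112  72  58  53  56  49  45  42  49  89 124 140 169 174 175 175 174
126  97  67  58  55  58  52  53  48  65 103 133 146 167 171 173 172 172
125  91  62  58  56  61  56  45  36  54  95 122 136 162 172 173 173 172
126  82  59  60 
[... 507 characters left out ...]
  25  46  30  19  31  76 129 144 152 158 160 158 157
 72  50  30  29  19  15  26  25  46  78 111 146 158 158 155 159 157 158
 62  49  47  53  45  24  22  48 104 123 135 152 153 154 153 153 154 157
 51  52  56  60  48  44  55  77 129 139 149 156 154 152 156 154 154 154
 31  39  44  47  50  53  58  75 118 141 151 159 156 156 156 157 155 156
 22  25  27  29  28  36  45  68 108 136 157 157 159 157 156 162 162 160
 18  22  19  22  25  30  44  75 121 149 161 162 162 160 161 165 165 166
 25  21  22  28  37  56  79 115 152 166 165 161 162 161 162 163 167 169
 21  21  26  42  61 103 135 155 166 167 166 164 162 163 160 161 164 167
 50  33  46  73 111 143 159 165 169 167 167 163 162 160 160 160 165 167
```

The two views agree with prediction: top-image handle end (358,200), side (248,188–239). The handle axis is at about (0.496,−0.226), so I grip it at z≈0.193.

```bash
python3 -c "
from h import *
R=Rt(-11.8,-60);g=np.array([.4958,-.2256,.193])
plan(g-.065*R[:,2],R)"
```

```text
t 11.53 pos [ 0.5332 -0.147   0.235 ] shift/0.04 (before turning) [-0.147 -0.509  0.734] turn/5deg [-0.041  0.024 -0.027] w 0.027767505851372196 F [-0.6 -0.5 -0.8]
```

```bash

python3 -m creep '[{"hand":28,"tx":-0.05,"ty":-0.17,"tz":0.25,"ax":-0.04,"ay":0.02,"az":-0.03},{"hand":28,"tx":-0.05,"ty":-0.17,"tz":0.25,"ax":0,"ay":0,"az":0},{"hand":28,"tx":-0.05,"ty":-0.17,"tz":0.23,"ax":0,"ay":0,"az":0},{"hand":28,"tx":0,"ty":0,"tz":0,"ax":0,"ay":0,"az":0},{"hand":28,"tx":0,"ty":0,"tz":0,"ax":0,"ay":0,"az":0}]'
python3 - <<'E'
from m0 import *
R=Rt(-11.8,-60);g=np.array([.4958,-.2256,.193])
plan(g-.003*R[:,2],R)
c=cam('top');s=cam('side')
cv2.imwrite('pics/k1.png',np.hstack([cv2.resize(c['image'][170:220,330:380,::-1],(400,400),interpolation=cv2.INTER_CUBIC),cv2.resize(s['image'][160:260,215:315,::-1],(400,400),interpolation=cv2.INTER_CUBIC)]))
print(proj(c,g),proj(s,g))
E
```

```text
time_s: 11.95
tool_pos: [0.5073, -0.1709, 0.2253]
tcp_rot: [[0.101, 0.979, -0.178], [0.488, -0.205, -0.848], [-0.867, -0.002, -0.498]]
ft_force: [-0.2, 0.6, 0.0]
gripper_width: 0.0282
gripper_force: 0.0
t 11.95 pos [ 0.5073 -0.1709  0.2253] shift/0.04 (before turning) [ 5.000e-03 -1.000e-03  1.538e+00] turn/5deg [-0.011  0.023  0.016] w 0.028189690693249943 F [-0.2  0.6  0. ]
(np.float64(356.3546032062177), np.float64(201.38023123786317)) (np.float64(248.5534579510559), np.float64(205.46221359101244))
```

View pics/k1.png

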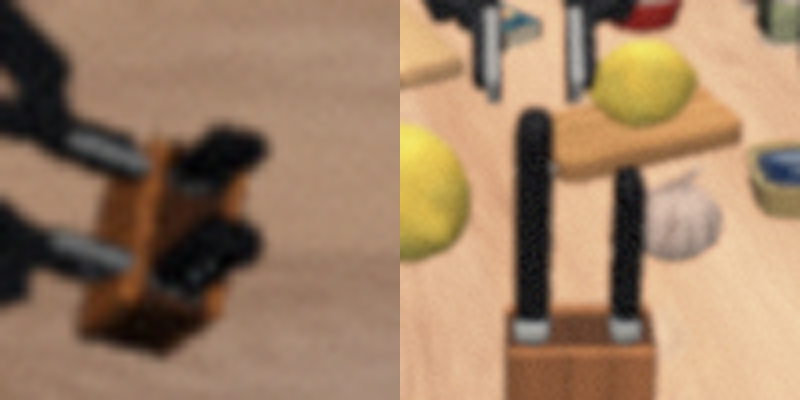

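Side crop: the fingers, at x=488 and 578, are centred on the long handle at x=535, and the inner finger passes clear of the short handle at 628. Advancing and closing.

```bash

python3 -m creep '[{"hand":28,"tx":0,"ty":0,"tz":0.3,"ax":0,"ay":0,"az":0},{"hand":28,"tx":0,"ty":0,"tz":0.3,"ax":0,"ay":0,"az":0},{"hand":28,"tx":0,"ty":0,"tz":0.3,"ax":0,"ay":0,"az":0},{"hand":28,"tx":0,"ty":0,"tz":0.3,"ax":0,"ay":0,"az":0},{"hand":28,"tx":0,"ty":0,"tz":0.3,"ax":0,"ay":0,"az":0},{"hand":28,"tx":0,"ty":0,"tz":0,"ax":0,"ay":0,"az":0}]'
python3 -m creep '[{"hand":8,"tx":0,"ty":0,"tz":0,"ax":0,"ay":0,"az":0},{"hand":8,"tx":0,"ty":0,"tz":0,"ax":0,"ay":0,"az":0},{"hand":8,"tx":0,"ty":0,"tz":0,"ax":0,"ay":0,"az":0},{"hand":8,"tx":0,"ty":0,"tz":0,"ax":0,"ay":0,"az":0},{"hand":8,"tx":0,"ty":0,"tz":0,"ax":0,"ay":0,"az":0}]'
```

```text
time_s: 12.55
tool_pos: [0.4945, -0.2257, 0.1959]
tcp_rot: [[0.103, 0.978, -0.184], [0.485, -0.211, -0.849], [-0.868, -0.002, -0.496]]
ft_force: [-0.3, 0.4, 0.3]
gripper_width: 0.028
gripper_force: 0.0
time_s: 12.97
tool_pos: [0.4973, -0.2218, 0.1965]
tcp_rot: [[0.103, 0.979, -0.176], [0.489, -0.204, -0.848], [-0.866, 0.002, -0.499]]
ft_force: [0.2, 0.3, -0.0]
gripper_width: 0.0152
gripper_force: 59.4
```

```bash

python3 -m creep '[{"hand":8,"tx":-0.11,"ty":0,"tz":-0.063,"ax":0,"ay":0,"az":0},{"hand":8,"tx":-0.217,"ty":0,"tz":-0.125,"ax":0,"ay":0,"az":0},{"hand":8,"tx":-0.217,"ty":0,"tz":-0.125,"ax":0,"ay":0,"az":0},{"hand":8,"tx":-0.217,"ty":0,"tz":-0.125,"ax":0,"ay":0,"az":0},{"hand":8,"tx":-0.217,"ty":0,"tz":-0.125,"ax":0,"ay":0,"az":0}]'
python3 -m creep '[{"hand":8,"tx":-0.217,"ty":0,"tz":-0.125,"ax":0,"ay":0,"az":0},{"hand":8,"tx":-0.217,"ty":0,"tz":-0.125,"ax":0,"ay":0,"az":0},{"hand":8,"tx":-0.217,"ty":0,"tz":-0.125,"ax":0,"ay":0,"az":0},{"hand":8,"tx":-0.217,"ty":0,"tz":-0.125,"ax":0,"ay":0,"az":0},{"hand":8,"tx":-0.217,"ty":0,"tz":-0.125,"ax":0,"ay":0,"az":0}]'
python3 -m creep '[{"hand":8,"tx":-0.217,"ty":0,"tz":-0.125,"ax":0,"ay":0,"az":0},{"hand":8,"tx":-0.217,"ty":0,"tz":-0.125,"ax":0,"ay":0,"az":0},{"hand":8,"tx":-0.217,"ty":0,"tz":-0.125,"ax":0,"ay":0,"az":0},{"hand":8,"tx":-0.217,"ty":0,"tz":-0.125,"ax":0,"ay":0,"az":0},{"hand":8,"tx":-0.217,"ty":0,"tz":-0.125,"ax":0,"ay":0,"az":0},{"hand":8,"tx":-0.217,"ty":0,"tz":-0.125,"ax":0,"ay":0,"az":0},{"hand":8,"tx":0,"ty":0,"tz":0,"ax":0,"ay":0,"az":0}]'
python3 - <<'E'
from h import *
print(np.round(get_state()['q'],2))
p=np.array(get_state()['tool_pos'])
c=cam('top');s=cam('side')
cv2.imwrite('pics/d1.png',np.hstack([cv2.resize(c['image'][120:240,260:380,::-1],(400,400),interpolation=cv2.INTER_CUBIC),cv2.resize(s['image'][120:320,170:370,::-1],(400,400),interpolation=cv2.INTER_CUBIC)]))
T=np.array([.673,.005,.119])
for n in(20,26):rows(T+[0,0,.12],Rt(8,30),n)
plan(T,Rt(8,30))
E
```

```text
time_s: 13.38
tool_pos: [0.4969, -0.2226, 0.2433]
tcp_rot: [[0.104, 0.979, -0.177], [0.488, -0.206, -0.848], [-0.867, 0.002, -0.499]]
ft_force: [-0.2, -0.1, -0.8]
gripper_width: 0.0153
gripper_force: 59.4
time_s: 13.8
tool_pos: [0.4967, -0.2224, 0.2928]
tcp_rot: [[0.103, 0.979, -0.178], [0.488, -0.206, -0.848], [-0.867, 0.001, -0.499]]
ft_force: [0.3, -0.2, -0.5]
gripper_width: 0.0151
gripper_force: 59.4
time_s: 14.38
tool_pos: [0.4972, -0.2227, 0.3542]
tcp_rot: [[0.107, 0.979, -0.176], [0.487, -0.206, -0.849], [-0.867, 0.005, -0.499]]
ft_force: [0.4, -0.3, -0.2]
gripper_width: 0.0152
gripper_force: 59.4
[-0.23  0.51  0.23  1.78  0.94  1.33 -0.69]
20 rows each: t [0.356 0.222 0.042] a [-0.056  0.891 -0.213]
26 rows each: t [0.273 0.171 0.035] a [-0.043  0.685 -0.164]
t 14.48 pos [ 0.4967 -0.2223  0.352 ] shift/0.04 (before turning) [ 8.281  3.135 -2.693] turn/5deg [-1.122 17.818 -4.264] w 0.015275264789210699 F [-0.1 -0.3 -1.1]
```

View pics/d1.png

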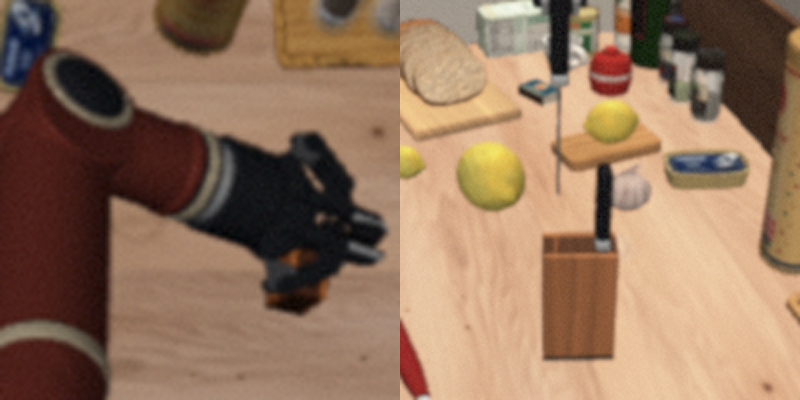

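The long knife is fully out at (560,100–195), and the short one stays in the standing block. I level the knife in place, then move it over the lemon.

```bash

python3 -m creep '[{"hand":8,"tx":0,"ty":0,"tz":0,"ax":0,"ay":0.5,"az":0},{"hand":8,"tx":0,"ty":0,"tz":0,"ax":0,"ay":0.9,"az":0},{"hand":8,"tx":0,"ty":0,"tz":0,"ax":0,"ay":0.9,"az":0},{"hand":8,"tx":0,"ty":0,"tz":0,"ax":0,"ay":0.9,"az":0},{"hand":8,"tx":0,"ty":0,"tz":0,"ax":0,"ay":0.9,"az":0},{"hand":8,"tx":0,"ty":0,"tz":0,"ax":0,"ay":0.9,"az":0},{"hand":8,"tx":0,"ty":0,"tz":0,"ax":0,"ay":0.9,"az":0},{"hand":8,"tx":0,"ty":0,"tz":0,"ax":0,"ay":0.9,"az":0},{"hand":8,"tx":0,"ty":0,"tz":0,"ax":0,"ay":0.9,"az":0},{"hand":8,"tx":0,"ty":0,"tz":0,"ax":0,"ay":0.9,"az":0}]'
python3 -m creep '[{"hand":8,"tx":0,"ty":0,"tz":0,"ax":0,"ay":0.9,"az":0},{"hand":8,"tx":0,"ty":0,"tz":0,"ax":0,"ay":0.9,"az":0},{"hand":8,"tx":0,"ty":0,"tz":0,"ax":0,"ay":0.9,"az":0},{"hand":8,"tx":0,"ty":0,"tz":0,"ax":0,"ay":0.9,"az":0},{"hand":8,"tx":0,"ty":0,"tz":0,"ax":0,"ay":0.9,"az":0},{"hand":8,"tx":0,"ty":0,"tz":0,"ax":0,"ay":0.9,"az":0},{"hand":8,"tx":0,"ty":0,"tz":0,"ax":0,"ay":0.9,"az":0},{"hand":8,"tx":0,"ty":0,"tz":0,"ax":0,"ay":0.9,"az":0},{"hand":8,"tx":0,"ty":0,"tz":0,"ax":0,"ay":0.9,"az":0},{"hand":8,"tx":0,"ty":0,"tz":0,"ax":0,"ay":0.5,"az":0}]'
python3 -m creep '[{"hand":8,"tx":0,"ty":0,"tz":0,"ax":0,"ay":0.4,"az":0},{"hand":8,"tx":0,"ty":0,"tz":0,"ax":0,"ay":0.4,"az":0},{"hand":8,"tx":0,"ty":0,"tz":0,"ax":0,"ay":0,"az":0}]'
python3 - <<'E'
from h import *
print(np.round(get_state()['q'],2))
T=np.array([.673,.005,.119])
rows(T+[0,0,.1],Rt(8,30),16)
plan(T,Rt(8,30))
E
```

```text
time_s: 15.32
tool_pos: [0.4963, -0.2222, 0.3513]
tcp_rot: [[0.196, 0.979, -0.06], [0.937, -0.205, -0.284], [-0.291, -0.0, -0.957]]
ft_force: [0.6, 0.3, -1.4]
gripper_width: 0.0153
gripper_force: 59.4
time_s: 16.15
tool_pos: [0.4954, -0.2245, 0.3501]
tcp_rot: [[0.189, 0.978, 0.089], [0.879, -0.209, 0.43], [0.439, -0.003, -0.899]]
ft_force: [-0.3, -0.1, -3.0]
gripper_width: 0.0153
gripper_force: 59.4
time_s: 16.4
tool_pos: [0.4956, -0.224, 0.35]
tcp_rot: [[0.182, 0.978, 0.102], [0.847, -0.208, 0.489], [0.499, -0.003, -0.866]]
ft_force: [0.0, -0.8, -0.9]
gripper_width: 0.0151
gripper_force: 59.3
[ 0.69  0.47 -0.11  1.51 -0.44  1.39  0.51]
16 rows each: t [0.22  0.262 0.363] a [ 0.123  0.    -0.218]
t 16.4 pos [ 0.4956 -0.224   0.35  ] shift/0.04 (before turning) [2.775 3.162 8.252] turn/5deg [ 1.972  0.005 -3.485] w 0.015059532327605358 F [ 0.  -0.8 -0.9]
```

```bash
python3 - <<'E'
from m0 import *
for a in((355,246),(367,248),(381,246)): print("base",np.round(onz(s,*a,0),3))
print("top knob",tri(t,(330,97),s,(384,134)))
print("lid top edges",np.round(onz(t,325,97,.25),3))
E
```

```text
base [ 0.762 -0.13   0.   ]
base [ 0.785 -0.143  0.   ]
base [ 0.819 -0.144  0.   ]
top knob (array([ 0.78643046, -0.14122175,  0.26624386]), np.float64(0.007421288287299906))
lid top edges [ 0.796 -0.13   0.25 ]
```

```bash

python3 -m creep '[{"hand":8,"tx":0.22,"ty":0.26,"tz":0.36,"ax":0.123,"ay":0,"az":-0.218},{"hand":8,"tx":0.22,"ty":0.26,"tz":0.36,"ax":0.123,"ay":0,"az":-0.218},{"hand":8,"tx":0.22,"ty":0.26,"tz":0.36,"ax":0.123,"ay":0,"az":-0.218},{"hand":8,"tx":0.22,"ty":0.26,"tz":0.36,"ax":0.123,"ay":0,"az":-0.218},{"hand":8,"tx":0.22,"ty":0.26,"tz":0.36,"ax":0.123,"ay":0,"az":-0.218},{"hand":8,"tx":0.22,"ty":0.26,"tz":0.36,"ax":0.123,"ay":0,"az":-0.218},{"hand":8,"tx":0.22,"ty":0.26,"tz":0.36,"ax":0.123,"ay":0,"az":-0.218},{"hand":8,"tx":0.22,"ty":0.26,"tz":0.36,"ax":0.123,"ay":0,"az":-0.218}]'
python3 -m creep '[{"hand":8,"tx":0.22,"ty":0.26,"tz":0.36,"ax":0.123,"ay":0,"az":-0.218},{"hand":8,"tx":0.22,"ty":0.26,"tz":0.36,"ax":0.123,"ay":0,"az":-0.218},{"hand":8,"tx":0.22,"ty":0.26,"tz":0.36,"ax":0.123,"ay":0,"az":-0.218},{"hand":8,"tx":0.22,"ty":0.26,"tz":0.36,"ax":0.123,"ay":0,"az":-0.218},{"hand":8,"tx":0.22,"ty":0.26,"tz":0.36,"ax":0.123,"ay":0,"az":-0.218},{"hand":8,"tx":0.22,"ty":0.26,"tz":0.36,"ax":0.123,"ay":0,"az":-0.218},{"hand":8,"tx":0.22,"ty":0.26,"tz":0.36,"ax":0.123,"ay":0,"az":-0.218},{"hand":8,"tx":0.22,"ty":0.26,"tz":0.36,"ax":0.123,"ay":0,"az":-0.218},{"hand":8,"tx":0,"ty":0,"tz":0,"ax":0,"ay":0,"az":0}]'
python3 - <<'E'
from h import *
print(np.round(get_state()['q'],2))
T=np.array([.673,.005,.119]);plan(T,Rt(8,30))
c=cam('top');s=cam('side')
cv2.imwrite('pics/o1.png',np.hstack([cv2.resize(c['image'][100:220,200:320,::-1],(400,400),interpolation=cv2.INTER_CUBIC),cv2.resize(s['image'][90:220,220:350,::-1],(400,400),interpolation=cv2.INTER_CUBIC)]))
E
```

```text
time_s: 17.07
tool_pos: [0.595, -0.1147, 0.2866]
tcp_rot: [[0.025, 1.0, 0.017], [0.867, -0.03, 0.497], [0.498, 0.002, -0.867]]
ft_force: [0.4, 0.2, -1.0]
gripper_width: 0.0154
gripper_force: 59.3
time_s: 17.82
tool_pos: [0.6723, 0.0126, 0.2208]
tcp_rot: [[-0.131, 0.989, -0.074], [0.855, 0.15, 0.497], [0.502, 0.002, -0.865]]
ft_force: [-0.5, 1.3, -0.9]
gripper_width: 0.0155
gripper_force: 59.2
[ 0.27  0.78 -0.22  1.32 -0.38  1.22  0.41]
t 17.82 pos [0.6723 0.0126 0.2208] shift/0.04 (before turning) [-1.443 -0.016  2.105] turn/5deg [-0.049 -0.029  0.123] w 0.015453518417963618 F [-0.5  1.3 -0.9]
```

View pics/o1.png

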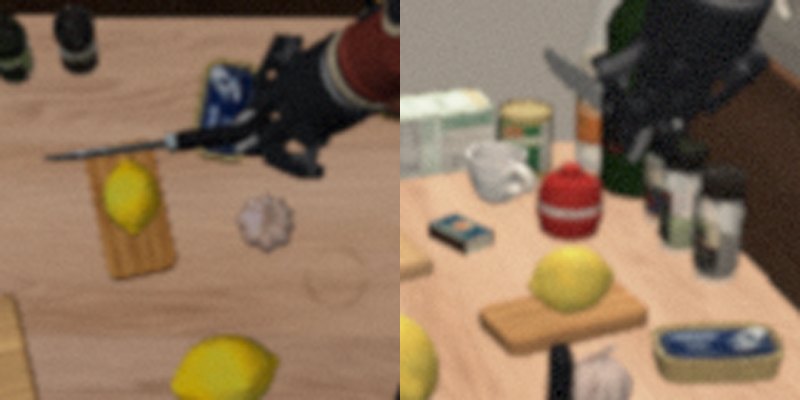

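Top crop: blade from tip (47,157) to joint (172,142), square to the lemon's tips at (124,157) and (136,236). Side crop: tip (547,52), joint about (605,105). I triangulate to check the level.

```bash
python3 - <<'E'
from h import *
t=cam('top');s=cam('side')
A,e1=tri(t,(214.1,147.1),s,(267.8,106.9));print("tip",A,e1)
print("joint",tri(t,(251.6,142.6),s,(286.6,124)))
st=get_state();p=np.array(st['tool_pos']);R=np.array(st['tcp_rot'])
kx=R@Ro.from_euler('y',-30,degrees=True).as_matrix()@[-1,0,0];print("p",p,"knife x",kx)
o=p-.075*kx;print("pred origin",o,"pred tip",o-.108*kx+[0,0,.005])
for X in(o-.108*kx+[0,0,.005],o):print(np.round(proj(t,X),1),np.round(proj(s,X),1))
a,b=onz(t,237.2,147,.044),onz(t,240.8,170.8,.044);print("lemon tips",a,b,np.linalg.norm(a-b),np.degrees(np.arctan2(*(a-b)[1::-1])),(a+b)/2)
E
```

```text
tip [0.64731911 0.19305531 0.22209276] 0.00031119416108838595
joint (array([0.66313723, 0.08404724, 0.21423652]), np.float64(0.0019245164231902348))
p [0.67248727 0.00461729 0.22270942] knife x [ 0.14078289 -0.99003039  0.00447343]
pred origin [0.66192855 0.07886957 0.22237391] pred tip [0.646724   0.18579285 0.22689078]
[216.4 146.8] [268.4 106. ]
[253.2 142.6] [287.4 121.4]
lemon tips [0.69609663 0.13479321 0.044     ] [0.61606497 0.12137267 0.044     ] 0.0811491022945749 9.519384223013345 [0.6560808  0.12808294 0.044     ]
```

```bash
python3 -c "
from h import *
plan([.6725,0,.123],Rt(8.5,30))"
```

```text
t 18.02 pos [0.6725 0.0046 0.2227] shift/0.04 (before turning) [-1.336 -0.025  2.108] turn/5deg [ 0.076  0.051 -0.05 ] w 0.015381702049515462 F [-0.  -0.2 -0.1]
```

```bash

python3 -m creep '[{"hand":8,"tx":-0.13,"ty":0,"tz":0.21,"ax":0.04,"ay":0,"az":-0.05},{"hand":8,"tx":-0.13,"ty":0,"tz":0.21,"ax":0.04,"ay":0.05,"az":0},{"hand":8,"tx":-0.14,"ty":-0.01,"tz":0.21,"ax":0,"ay":0,"az":0},{"hand":8,"tx":-0.13,"ty":0,"tz":0.21,"ax":0,"ay":0,"az":0},{"hand":8,"tx":-0.13,"ty":0,"tz":0.21,"ax":0,"ay":0,"az":0},{"hand":8,"tx":-0.14,"ty":-0.01,"tz":0.21,"ax":0,"ay":0,"az":0},{"hand":8,"tx":-0.13,"ty":0,"tz":0.21,"ax":0,"ay":0,"az":0},{"hand":8,"tx":-0.13,"ty":0,"tz":0.21,"ax":0,"ay":0,"az":0}]'
python3 -m creep '[{"hand":8,"tx":-0.14,"ty":0,"tz":0.21,"ax":0,"ay":0,"az":0},{"hand":8,"tx":-0.13,"ty":0,"tz":0.21,"ax":0,"ay":0,"az":0},{"hand":8,"tx":0,"ty":0,"tz":0,"ax":0,"ay":0,"az":0},{"hand":8,"tx":0,"ty":0,"tz":0,"ax":0,"ay":0,"az":0},{"hand":8,"tx":0,"ty":0,"tz":0,"ax":0,"ay":0,"az":0},{"hand":8,"tx":0,"ty":0,"tz":0,"ax":0,"ay":0,"az":0}]'
python3 - <<'E'
from h import *
plan([.6725,0,.123],Rt(8.5,30))
c=cam('top');s=cam('side')
cv2.imwrite('pics/f1.png',np.hstack([cv2.resize(c['image'][130:190,200:260,::-1],(400,400),interpolation=cv2.INTER_CUBIC),cv2.resize(s['image'][130:230,220:320,::-1],(400,400),interpolation=cv2.INTER_CUBIC)]))
E
```

```text
time_s: 18.68
tool_pos: [0.6722, 0.0027, 0.142]
tcp_rot: [[-0.129, 0.989, -0.075], [0.855, 0.149, 0.496], [0.502, -0.0, -0.865]]
ft_force: [0.2, -0.1, -0.7]
gripper_width: 0.0151
gripper_force: 59.3
time_s: 19.18
tool_pos: [0.673, 0.002, 0.1242]
tcp_rot: [[-0.13, 0.989, -0.073], [0.855, 0.149, 0.496], [0.501, 0.002, -0.865]]
ft_force: [-0.4, 0.4, -1.0]
gripper_width: 0.0154
gripper_force: 59.3
t 19.18 pos [0.673  0.002  0.1242] shift/0.04 (before turning) [-0.056 -0.021  0.001] turn/5deg [ 0.008 -0.018  0.024] w 0.01540080365529193 F [-0.4  0.4 -1. ]
```

View pics/f1.png

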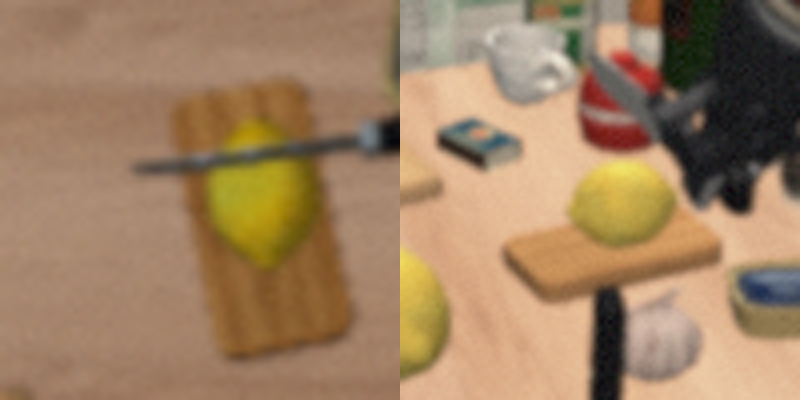

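Top crop: the blade crosses the lemon at (260,155), and parallax for its height accounts for the offset from the lemon's centre at (262,195). Side crop: tip (597,57), clear above the lemon's top at (625,160). Last numeric check.

```bash
python3 - <<'E'
from h import *
t=cam('top');s=cam('side')
A,e=tri(t,(220.2,155.2),s,(269.3,144.2));print("tip",A,e)
J=onz(t,254,151,A[2]);print("joint",J,tri(t,(254,151),s,(284.5,160)))
d=(J-A)/np.linalg.norm(J-A);print("len",np.linalg.norm(J-A),"mid",A+d*.058,"angle",np.degrees(np.arctan2(d[1],d[0])))
hs=cv2.cvtColor(t["image"],cv2.COLOR_RGB2HSV)
a,b=onz(t,200+252/6.67,130+118/6.67,.044),onz(t,200+265/6.67,130+270/6.67,.044);print("lemon",(a+b)/2,np.linalg.norm(a-b),np.degrees(np.arctan2(*(a-b)[1::-1])))
X=a-b;X/=np.linalg.norm(X);M=A+d*.058;print("offset along lemon length",(M-(a+b)/2)@X, "across",(M-(a+b)/2)[:2]@[-X[1],X[0]])
E
```

```text
tip [0.64947855 0.182727   0.1241273 ] 0.003776088411853572
joint [0.66219849 0.07794615 0.1241273 ] (array([0.6606478 , 0.07818703, 0.12516509]), np.float64(0.002532133189606794))
len 0.1055501039898164 mid [0.65646819 0.12514971 0.1241273 ] angle -83.07840989202036
lemon [0.65542963 0.12885551 0.044     ] 0.07708257252854425 5.9195857000958245
offset along lemon length 0.0006508292578006976 across -0.003793149067727692
```

```bash
python3 -c "
from plant import *
print(close_job())"
```

```text
the job is handed in; nothing more can be done
None
```

The job is handed in at about 19 s: the block stands on its foot with the short knife in it, and the arm holds the long knife level, edge down, about 35 mm above the lemon's middle and within about 3° of square to its length.

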